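Lower the ratchet tilt board flat

ROBOT

A 6-joint arm with a two-finger parallel gripper is mounted at the origin on the work surface. World frame = base frame: x ahead of the robot, y to its left, z up, the work surface at z = 0. Lengths are in m, angles in degrees, forces in N, time in s.
With the tool pointing down it reaches from about 0.275 to 0.725 m from the base axis. Payload 5.6 kg.
Tool frame: the origin (TCP) lies between the finger pads; the fingertips stand 22 mm ahead of it and the grasp point (between the pads) lies 3 mm ahead of it; z points along the fingers, y is the line along which they close (so a half turn about z gives the same grasp; the last joint's range is limited). The gripper opens to 85 mm and grips with 20 to 120 N. Pads are 22 mm wide; open, the fingers measure 114 mm over their backs; the gripper's body (76 mm by 85 mm) begins 54 mm behind the grasp point. The pads swing forward as they close: fully open they stand 13 mm farther back than shut.
Start: joints at [86.952, 14.616, 6.199, 0, -81.583, -16.306], TCP at [0.182, 0.519, 0.253] pointing down, gripper open.
Joint ranges: [-168.99, 168.99], [-69.2, 112.95], [-62.41, 85.93], [-164.36, 98.24], [-168.68, -3.75], [-174.98, 174.98]. Speed limits (degrees/s): [147.25, 147.25, 180, 180, 180, 180].

INTERFACE

Orientations are given as a 3x3 rotation matrix whose columns are the frame's x, y, z axes.
In Python, from cell import bot gives the robot as it stands.
- The arm moves only by the tool apply_moves, never from a script. Its argument "increments" is one flat list of numbers, 5 for each row, row after row: the shift along the tool's x, y, z in cm, then the turn about the tool's z in degrees, then the closure, from -1 (fully open) to 1 (shut). In form: [x, y, z, turn, claw, x, y, z, turn, claw, ...]. A call has 1 to 10 rows; each row shifts and turns the commanded pose from where the row before left it, along the tool's axes as they then stand; what a row does not reach is not made up. A row lasts 1/10 s, in which the tool goes at most 50 mm and 8.59 degrees, less where a joint would pass 70% of its speed; a pose out of reach is approached as far as the arm can. A call is refused whole if a number of a shift passes 5 or a number of a turn 8.59, either way. A call with a gripper value outside its range is refused whole. The fingers move at their own pace and stop on an object; "force" is the grip in N (left out, the last holds). Time passes only in rows, so rows that do not move let the fingers close. It gives the time, the measured TCP pose, the force, the opening and the grip force at its end, in the units of the state.
- bot.get_obs(): the state, without advancing time (a new reading comes with each control period).
- bot.snapshot(name): name is "scene" or "top"; returns a dict with "frame" (480x640x3 uint8, red, green, blue), "camera_matrix" (3x3 intrinsics, pixels), "k1" (the pictures are not rectified: a ray, as slopes to the right and down, at radius r is drawn at 1 + k1 r^2 times it, then the intrinsics apply), "origin" and "rotation" of the camera in the world. Camera axes: x right, y down, z forward; pixel columns grow to the right and rows downward; lengths in m; the calibration is good to about 2 mm. A picture is of the moment at which its call begins. There is no depth.
- bot.finish_job(): hands the job in; it is judged then, once.
The state is a dict: "time_s": time; "joint_positions": joint angles; "dq": joint speeds; "tau": joint torques, N m; "eef_pos": TCP position; "orientation": TCP orientation; "contact_force": force on the tool from outside, world axes, zero at the start; "ft_torque": the same for the moment, N m; "gripper_width": finger opening in m; "grasp_force": force on a finger pad.
Only numpy, scipy, OpenCV 4.12 (cv2) and the standard library are available. Lean on these libraries where they do the work, as an engineer would, in place of code of your own. Each camera call takes 0.05 s, during which the arm holds its last target. There are 200 camera calls.

TASK

The small-animal tilt board on the bench was left raised on its ratchet: with the fingertips, press the red pad of the pawl down until the pawl tips over, clear of the teeth, and stays there; only then push the front rail of the board down past the teeth, without letting it bang, until the board lies flat on its rubber stops. Only press and push: do not force the board while the pawl still holds it or lift it any higher, and leave the pawl tipped over. Leave the tape roll, bottle, bowl and glove box standing where they are.

Things in the scene. Friction and masses are not known exactly. Their poses are not given: they have to be found in the camera images.
- tilt_unit: Fixed steel frame of the tilt board, 300 mm long (x) by 200 mm wide (y). Origin on the bench under its centre; x points from the board's free front end to its hinge end, z up. It stands turned up to 0.42 rad either way, front end towards the robot. The toothed quadrant and the pawl with its red pad are on its -y side.
- tilt_board (a joint): Tilt of the bed (white slab, 300 x 200 x 14 mm) in rad: 0 = flat on the rubber stops, growing as the front end rises; starts at 0.42 to 0.70. Its hinge is stiff: freed, it stays where it is left and goes down with 1 to 5 N of push at the rail, at any tilt. With the pawl engaged, a push down moves it at most 0.13 rad to the next tooth, where it locks.
- push_rail (a point): Centre of the round steel rail (18 mm thick, 190 mm long, along the frame's y) across the free front end of the bed: the place to push. It swings about board_hinge on a radius of 295 mm. With the bed flat its centre is 160 mm to -x of the frame's origin and 105 mm above the bench; at a tilt of 0.7 it is about 293 mm up. The bed's top is 8 mm above its centre line.
- pawl_pad (a point): Centre of the top of the red pad (36 x 34 mm, 7 mm thick), 85 mm outside the bed's -y edge, open bench below. Engaged: 106 to 112 mm to -x and 188 mm to -y of the frame's origin, 115 to 124 mm up; thrown over: 119 mm to -x, 71 mm up. At its highest it is 52 mm to -x of the pin's axis and 40 mm above it. A press of 1 to 2 N tips it; up to about 10 N if the board has been pushed hard onto a tooth.
- tape_roll: Loose roll of tan tape lying flat, 100 mm across, 24 mm high; origin under its centre. To be left alone.
- bottle: Loose amber bottle, 62 mm across, 130 mm high; origin under its centre. To be left alone.
- bowl: Loose steel bowl, 110 mm across, 45 mm high; origin under its centre. To be left alone.
- glove_box: Loose white and blue carton, 120 x 230 x 80 mm high; origin under its centre. To be left alone.
- board_hinge (a point): Middle of the bed's hinge axis, which runs along the frame's y: at x = +135 mm in the frame, 95 mm above the bench.
- pawl: Steel gravity pawl, 240 g: a weighted head on a strut, and a tail with a red pad, hung loose on a fixed pin along the frame's y at x = -55 mm, y = -128 mm, 84 mm up. Origin on the pin's axis. Engaged, the head leans on the teeth to +x; pressing the pad swings it up over its dead point, 0.2 to 0.3 rad on, and it falls over to -x on a stop, 0.7 to 0.85 rad from where it was, and stays free.
- pawl_nose (a point): Tip of the pawl's head, which catches the teeth, 68 mm from the pin's axis. In the frame it lies at x = -23 to -32 mm when engaged, and at x = -75 to -82 mm when the pawl is thrown over and rests on its stop.

How it is judged:
By the outcome, as a careful person would: the job done as asked, in the order asked, and still so for the second after the job is handed in, with the robot touching nothing.
It also fails if it takes over 42 s, if anything falls off the work surface, if the arm or the gripper's body presses on something with over 40 N, if the wrist force passes 120 N, or if a joint passes its speed limit or range.

## Working session

There is one attempt and no reset: what is moved stays moved. The work goes in short steps, Python scripts to look and compute and a tool call to move; the robot and the scene stay as the last step left them, time stands still between calls to the robot, and variables do not carry over. Pictures are saved under pics/ and viewed, at most 10 in all, crops included, and the job is handed in when it is done.

Besides the shell and the picture viewer there is one more tool, called after ">>>" by a JSON object that holds its "method" and its "body", one argument or row to a line. apply_moves: Moves the arm, as the interface text tells. Its arguments: {"type":"object","properties":{"increments":{"type":"array"},"force":{"type":"number"}},"required":["increments"]}

```bash
mkdir -p pics; python3 - <<'E'
from cell import bot
import cv2,pickle
for n in("scene","top"):
    s=bot.snapshot(n); cv2.imwrite(f"pics/{n}0.png",s["frame"][:,:,::-1]); pickle.dump(s,open(f"{n}0.pkl","wb"))
    print(n,s["camera_matrix"],s["k1"],s["origin"],s["rotation"])
o=bot.get_obs();print(o)
E
```

```text
scene [[583.29852084   0.         318.21249551]
 [  0.         583.29852084 238.31522958]
 [  0.           0.           1.        ]] -0.06984827067739562 [ 0.76419887 -1.06738301  1.33373869] [[ 0.98423504  0.11273347 -0.13628115]
 [ 0.17590392 -0.70417499  0.687892  ]
 [-0.01841732 -0.7010198  -0.71290395]]
top [[454.89337742   0.         327.24359505]
 [  0.         454.89337742 238.03437448]
 [  0.           0.           1.        ]] -0.10012354696013913 [0.29460754 0.12826145 1.27791439] [[-0.06943104 -0.97691138  0.20204823]
 [-0.9975834   0.06851728 -0.01152171]
 [-0.0025881  -0.20235993 -0.9793078 ]]
{'time_s': 0.1, 'joint_positions': array([ 8.69521592e+01,  1.46506903e+01,  6.14260285e+00, -2.30865249e-02,
       -8.15842322e+01, -1.63069684e+01]), 'dq': array([ 0.07584524, -0.13072666,  0.13702708,  0.07170775,  0.06447013,
        0.03228367]), 'tau': array([-3.77073360e-03, -3.87601590e+01,  2.38477188e+01,  5.37806690e+00,
       -3.75843403e-03,  4.70155200e-06]), 'eef_pos': array([0.18209488, 0.51858185, 0.25251082]), 'orientation': array([[ 9.43464714e-01, -3.31472622e-01, -4.83704040e-04],
       [-3.31472968e-01, -9.43463381e-01, -1.58779592e-03],
       [ 6.99538287e-05,  1.65836424e-03, -9.99998622e-01]]), 'contact_force': array([-1.04799904,  1.62224309, -0.35634532]), 'ft_torque': array([-0.0084614 ,  0.00210126, -0.0263773 ]), 'grasp_force': 0.0, 'gripper_width': 0.08567853260268116}
```

View pics/scene0.png

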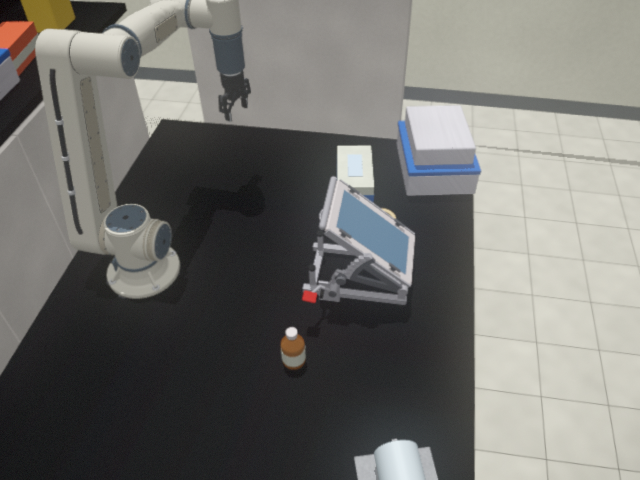

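View pics/top0.png

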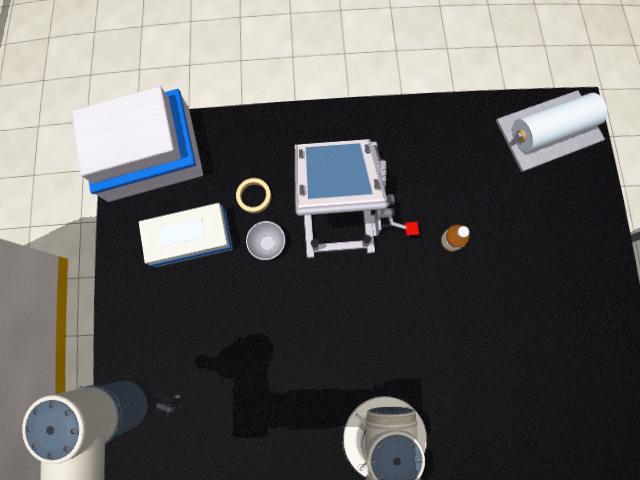

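The scene view shows the red pad at about (310,296), the raised rail's ends near (325,185)/(322,240) and the bottle at (293,350). The top view shows the pad at about (412,228), the rail from (297,212) to (386,207) and the frame feet at (310,252)/(370,248). I'll zoom in for accurate pixels.

```bash
python3 - <<'E'
import cv2,pickle,numpy as np
S=[pickle.load(open(f"{n}0.pkl","rb"))["frame"][:,:,::-1] for n in("scene","top")]
for s in S:
    i=s.astype(int); m=(i[:,:,2]>150)&(i[:,:,1]<60)&(i[:,:,0]<60)
    n,l,st,c=cv2.connectedComponentsWithStats(m.astype(np.uint8)); print([(c[k],st[k]) for k in range(1,n) if st[k][4]>20])
a=S[0][165:315,290:425]; b=S[1][130:280,285:420]
im=np.hstack([cv2.resize(x,None,fx=2.9,fy=3.9,interpolation=cv2.INTER_CUBIC) if 0 else cv2.resize(x,(396,440),interpolation=cv2.INTER_CUBIC) for x in(a,b)])
cv2.imwrite("pics/z.png",im)
E
```

```text
[]
[(array([411.6918239 , 228.13207547]), array([405, 222,  14,  13, 159], dtype=int32))]
```

View pics/z.png

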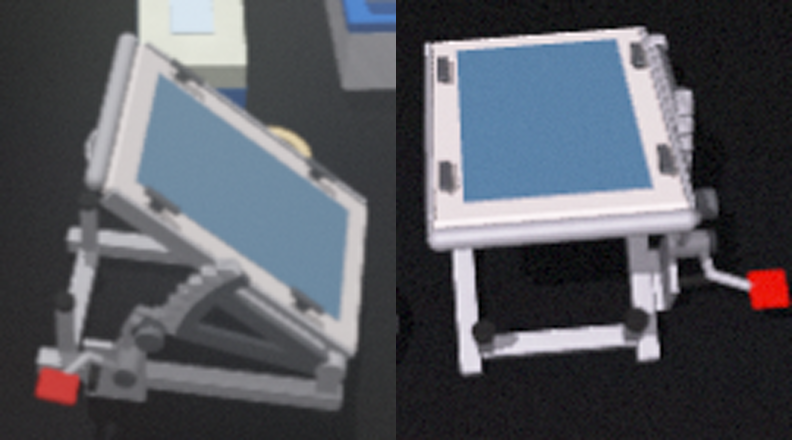

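```bash
cat > h.py <<'E'
import numpy as np,pickle,cv2
from scipy.optimize import least_squares
def load(n,t="0"): return pickle.load(open(f"{n}{t}.pkl","rb"))
def proj(s,P):
    p=(np.atleast_2d(P)-s["origin"])@np.array(s["rotation"]); u=p[:,:2]/p[:,2:]
    u=u*(1+s["k1"]*(u**2).sum(1,keepdims=True)); K=np.array(s["camera_matrix"]); return u@K[:2,:2].T+K[:2,2]
def pt(x,F):  # frame -> world
    c,s=np.cos(x[2]),np.sin(x[2]); return np.array([x[0]+c*F[0]-s*F[1],x[1]+s*F[0]+c*F[1],F[2]])
def bed(x,b): # (bx,y,bz) relative to hinge
    c,s=np.cos(x[3]),np.sin(x[3]); return pt(x,[.135+c*b[0]+s*b[2],b[1],.095-s*b[0]+c*b[2]])
def pts(x): return np.array([bed(x,[-.295,.095,.01]),bed(x,[-.295,-.095,.01]),bed(x,[x[4],.1,.018]),bed(x,[x[4],-.1,.018]),pt(x,[x[5],-.188,x[6]])])
E
python3 - <<'E'
from h import *
A,B=load("scene"),load("top")
ua=np.array([[333.3,179.3],[323.1,227.5],[414.4,234.2],[408.6,285],[309.8,296.0]])
ub=np.array([[297.5,211.8],[387.5,203.8],[295.2,144.3],[369.9,139.5],[411.9,228.1]])
f=lambda x:np.r_[(proj(A,pts(x))-ua).ravel(),(proj(B,pts(x))-ub).ravel(),(x[5]+.109)/.002,(x[6]-.119)/.003,(x[4]-.01)/.01]
r=least_squares(f,[.6,.05,0,.55,.01,-.109,.119],loss="soft_l1"); x=r.x
print(x.round(4)); print(f(x).round(1))
P=pts(x);print("rail",P[:2].mean(0),"pad",P[4]);np.save("x.npy",x)
for nm,F in dict(pin=[-.055,-.128,.084],thrown=[-.119,-.188,.071]).items(): print(nm,pt(x,F))
print("feet top px",proj(B,[pt(x,[-.15,.08,0]),pt(x,[-.15,-.08,0])]))
# bottle ground from top pix base & scene
for s,u in((A,(293,365)),(B,(452,243))):
    u=(np.array(u)-np.array(s["camera_matrix"])[:2,2])/s["camera_matrix"][0][0]; u=u/(1+s["k1"]*(u@u)); d=np.array(s["rotation"])@np.r_[u,1]; print("bottle~",(s["origin"]-d*s["origin"][2]/d[2]).round(3))
E
```

```text
[ 0.6547  0.0795  0.0079  0.6807  0.007  -0.1094  0.1178]
[ 0.1  0.4 -0.8 -0.7 -0.9 -0.1  0.8  0.3 -0.2 -0.3  2.3 -1.2 -3.7  0.5
  1.4  0.3 -1.3 -0.1  0.1 -0.7 -0.2 -0.4 -0.3]
rail [0.56672333 0.07881749 0.28843092] pad [ 0.54675254 -0.10934703  0.11784674]
pin [ 0.60069495 -0.04891678  0.084     ]
thrown [ 0.53717342 -0.1094231   0.071     ]
feet top px [[312.7502163  257.74287456]
 [368.74110085 253.41704639]]
bottle~ [ 0.526 -0.255  0.   ]
bottle~ [ 0.519 -0.244  0.   ]
```

The fit puts the pad at about (0.547, -0.109, 0.118), the rail at (0.567, 0.079, 0.288), and the tilt at about 0.68 rad. The bottle is near (0.52, -0.25). First I align the tool, shut the fingers, and travel along an arc in front of the board.

>>> {"method": "apply_moves", "body": {
  "increments": [0,0,0,-8.59,1,0,0,0,-8.59,1,0,0,0,-2.2,1,1.4,3.7,0,0,1,1.4,3.7,0,0,1,1.4,3.7,0,0,1,1.4,3.7,0,0,1,1.4,3.7,0,0,1,1.4,3.7,0,0,1,1.4,3.7,0,0,1],
  "force": 40
}}

```text
time_s: 1.1
eef_pos: [0.2804, 0.2582, 0.253]
orientation: [[1.0, 0.001, -0.0], [0.001, -1.0, -0.0], [-0.0, 0.0, -1.0]]
contact_force: [0.9, 0.4, 1.0]
gripper_width: -0.0005
grasp_force: 0.0
```

>>> {"method": "apply_moves", "body": {
  "increments": [1.4,3.7,0,0,1,1.4,3.7,0,0,1,1.4,3.7,0,0,1,1.4,3.7,0,0,1,1.4,3.7,0,0,1,1.4,3.7,0,0,1,1.4,3.7,0,0,1,1.4,3.7,0,0,1,1.4,3.7,0,0,1,0,0,0,0,1]
}}

```text
time_s: 2.1
eef_pos: [0.4069, -0.0764, 0.2525]
orientation: [[1.0, -0.005, -0.002], [-0.005, -1.0, -0.001], [-0.002, 0.001, -1.0]]
contact_force: [0.3, 0.7, 0.6]
gripper_width: 0.0003
grasp_force: 0.0
```

>>> {"method": "apply_moves", "body": {
  "increments": [0,1.8,0,0,1,0,1.8,0,0,1,3.3,0,0,0,1,3.3,0,0,0,1,3.4,0,0,0,1,3.4,0,0,0,1,0,0,4,0,1,0,0,4,0,1,0,0,0.9,0,1,0,0,0,0,1]
}}

```text
time_s: 3.1
eef_pos: [0.5396, -0.1087, 0.1633]
orientation: [[1.0, 0.001, -0.004], [0.001, -1.0, -0.001], [-0.004, 0.001, -1.0]]
contact_force: [0.3, 0.0, 1.2]
gripper_width: 0.0001
grasp_force: 0.0
```

```bash
python3 - <<'E'
from cell import bot
import cv2,numpy as np
o=bot.get_obs();print(o["eef_pos"],o["contact_force"])
a=bot.snapshot("scene")["frame"][165:315,260:425,::-1];b=bot.snapshot("top")["frame"][130:280,300:465,::-1]
cv2.imwrite("pics/c1.png",np.hstack([cv2.resize(x,(400,364),interpolation=cv2.INTER_CUBIC) for x in(a,b)]))
E
```

```text
[ 0.53959031 -0.10871987  0.16333014] [0.33914747 0.03852119 1.23366389]
```

View pics/c1.png

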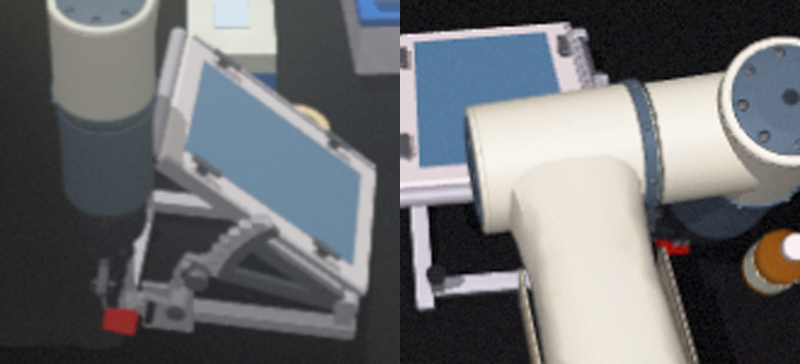

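The fingertips are just above the pad, at crop (103,290) with the pad at (120,320). In the top view the wrist's cross cylinder overhangs the rail, so I check its height before going lower.

```bash
python3 - <<'E'
from cell import bot
import cv2,numpy as np
from h import *
s=bot.snapshot("scene");f=s["frame"][:,:,::-1].copy()
pickle.dump(s,open("scene1.pkl","wb"))
c=f[60:310,180:430]; c=cv2.convertScaleAbs(c,alpha=1.3,beta=25)
c=cv2.resize(c,None,fx=2.4,fy=2.4,interpolation=cv2.INTER_CUBIC)
# vertical scale on tool axis; and scale on the y=+.03 line
for x,y,col in((.5396,-.1087,(0,0,255)),(.5396,.03,(0,255,0))):
    for z in np.arange(.15,.6,.05):
        u=((proj(s,[x,y,z])[0]-[180,60])*2.4).astype(int); cv2.circle(c,tuple(map(int,u)),2,col,-1); cv2.putText(c,f"{z:.2f}",(int(u[0])+4,int(u[1])+4),0,.35,col,1)
cv2.imwrite("pics/c2.png",c)
E
```

```text
(no output)
```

View pics/c2.png

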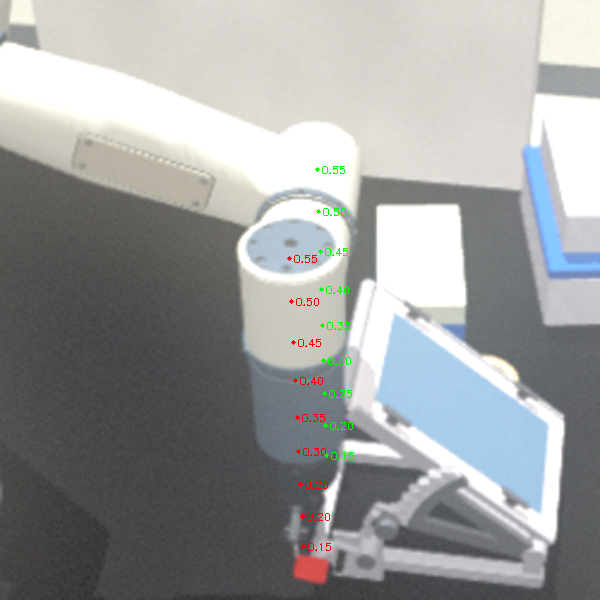

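The cross cylinder sits at about z 0.45 to 0.55, well clear of the rail top (0.30) even after a 7 cm descent. Pressing the pad gently.

>>> {"method": "apply_moves", "body": {
  "increments": [0,0.2,0.5,0,1,0,0,0.5,0,1,0,0,0.5,0,1,0,0,0.4,0,1,0,0,0.4,0,1,0,0,0.4,0,1,0,0,0.4,0,1]
}}

```text
time_s: 3.95
eef_pos: [0.5405, -0.1109, 0.133]
orientation: [[1.0, 0.001, -0.0], [0.001, -1.0, -0.0], [-0.0, 0.0, -1.0]]
contact_force: [-0.3, -0.5, 0.8]
gripper_width: 0.0001
grasp_force: 0.2
```

>>> {"method": "apply_moves", "body": {
  "increments": [0,0,0.3,0,1,0,0,0.3,0,1,0,0,0.3,0,1,0,0,0.3,0,1,0,0,0.3,0,1,0,0,0,0,1]
}}

```text
time_s: 4.55
eef_pos: [0.5403, -0.1109, 0.1178]
orientation: [[1.0, 0.0, -0.001], [0.0, -1.0, 0.0], [-0.001, -0.0, -1.0]]
contact_force: [0.6, 0.2, -0.0]
gripper_width: 0.0002
grasp_force: 0.0
```

```bash
cat > look.py <<'E'
import sys,cv2,numpy as np
from cell import bot
from h import *
o=bot.get_obs();print(o["time_s"],o["eef_pos"],o["contact_force"])
a=bot.snapshot("scene");pickle.dump(a,open(f"scene{sys.argv[1]}.pkl","wb"))
c=cv2.convertScaleAbs(a["frame"][165:315,260:425,::-1],alpha=1.3,beta=20)
cv2.imwrite(f"pics/l{sys.argv[1]}.png",cv2.resize(c,None,fx=4,fy=4,interpolation=cv2.INTER_CUBIC))
x=np.load("x.npy");print("pad px engaged/thrown",proj(a,[pt(x,[-.109,-.188,.118]),pt(x,[-.119,-.188,.071])]))
hsv=cv2.cvtColor(a["frame"],cv2.COLOR_RGB2HSV);m=((hsv[:,:,0]<6)|(hsv[:,:,0]>174))&(hsv[:,:,1]>150)&(hsv[:,:,2]>60)
m[:, :250]=0;m[:,350:]=0;m[:250]=0;m[330:]=0
ys,xs=np.nonzero(m);print("red",len(xs),xs.mean(),ys.mean())
E
python3 look.py 2
```

```text
4.55 [ 0.54029286 -0.11087414  0.11775606] [ 0.61593604  0.18636387 -0.03825645]
pad px engaged/thrown [[309.70847973 295.71745316]
 [306.60231225 306.12662475]]
red 87 306.8965517241379 305.3448275862069
```

View pics/l2.png

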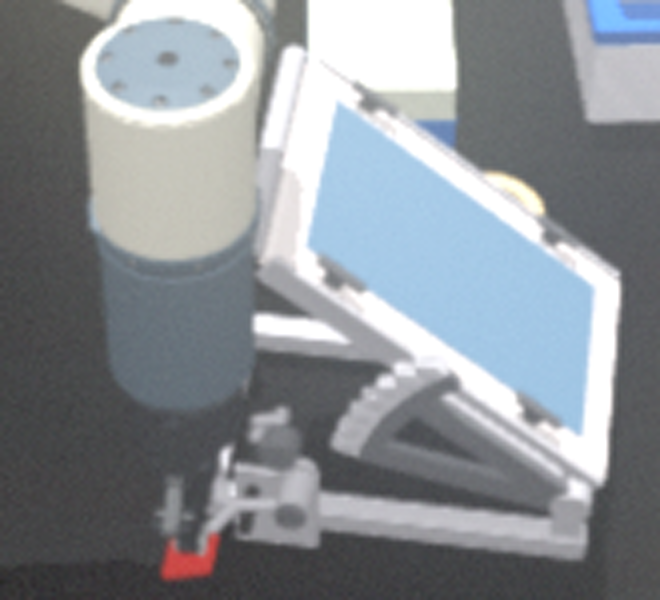

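The pawl is thrown over: the pad centroid at (307,305) matches the predicted thrown position, and the head at crop (275,440) is clear of the teeth. Now I rise and move over the rail.

>>> {"method": "apply_moves", "body": {
  "increments": [0,0,-3,0,1,0,0,-4,0,1,0,0,-4,0,1,0,0,-4,0,1,0,0,-4,0,1,0,0,-4,0,1,0,0,-1.2,0,1,0,0,0,0,1]
}}

```text
time_s: 5.4
eef_pos: [0.5413, -0.1111, 0.363]
orientation: [[1.0, 0.0, 0.005], [0.0, -1.0, -0.0], [0.005, 0.0, -1.0]]
contact_force: [1.2, -0.8, 0.0]
gripper_width: -0.0001
grasp_force: 0.0
```

>>> {"method": "apply_moves", "body": {
  "increments": [0,-3.8,0,0,1,0,-3.8,0,0,1,0,-3.8,0,0,1,0,-3.8,0,0,1,0,-3.8,0,0,1,1.2,0,0,0,1,1.2,0,0,0,1,0,0,1.5,0,1,0,0,0,0,1]
}}

```text
time_s: 6.3
eef_pos: [0.5636, 0.0793, 0.3419]
orientation: [[1.0, 0.001, -0.006], [0.001, -1.0, -0.001], [-0.006, 0.001, -1.0]]
contact_force: [-1.0, 0.1, -0.6]
gripper_width: -0.0002
grasp_force: 0.0
```

```bash
python3 - <<'E'
from h import *
from cell import bot
print(bot.get_obs()["eef_pos"])
x=np.load("x.npy")
for z in np.arange(.288,.104,-.012):
    t=np.arcsin((z-.095)/np.hypot(.295,.01))-np.arctan2(.01,.295); x[3]=t; print(round(t,3),bed(x,[-.295,0,.01]).round(4),"tcp z",round(z+.031,3))
E
python3 look.py 3
```

```text
[0.56363542 0.0793325  0.3419068 ]
0.679 [0.5664 0.0788 0.288 ] tcp z 0.319
0.626 [0.5565 0.0787 0.276 ] tcp z 0.307
0.576 [0.5477 0.0787 0.264 ] tcp z 0.295
0.527 [0.5397 0.0786 0.252 ] tcp z 0.283
0.48 [0.5326 0.0785 0.24  ] tcp z 0.271
0.434 [0.5262 0.0785 0.228 ] tcp z 0.259
0.388 [0.5205 0.0785 0.216 ] tcp z 0.247
0.344 [0.5154 0.0784 0.204 ] tcp z 0.235
0.301 [0.5109 0.0784 0.192 ] tcp z 0.223
0.258 [0.507  0.0783 0.18  ] tcp z 0.211
0.216 [0.5037 0.0783 0.168 ] tcp z 0.199
0.174 [0.5009 0.0783 0.156 ] tcp z 0.187
0.133 [0.4986 0.0783 0.144 ] tcp z 0.175
0.092 [0.4968 0.0783 0.132 ] tcp z 0.163
0.051 [0.4956 0.0783 0.12  ] tcp z 0.151
0.01 [0.4948 0.0782 0.108 ] tcp z 0.139
6.3 [0.56363542 0.0793325  0.3419068 ] [-0.97043317  0.13690733 -0.56687619]
pad px engaged/thrown [[309.70847973 295.71745316]
 [306.60231225 306.12662475]]
red 123 307.2845528455285 306.0650406504065
```

View pics/l3.png

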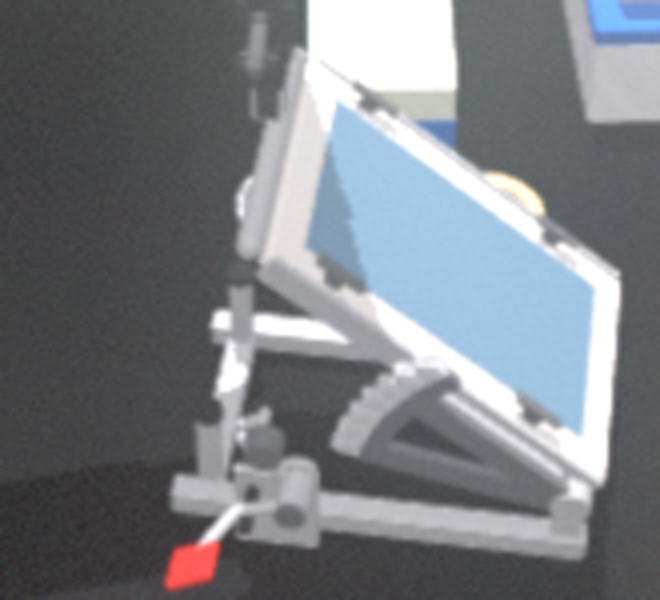

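The pawl still rests thrown, with the pad at crop (192,567). The fingertips at crop (258,115) are just above the middle of the rail. Now I push down, following the rail's arc.

>>> {"method": "apply_moves", "body": {
  "increments": [0.2,0,0.7,0,1,0.1,0,0.7,0,1,0,0,0.5,0,1,0,0,0.4,0,1,-0.3,0,0.4,0,1,-0.4,0,0.5,0,1,-0.4,0,0.5,0,1]
}}

```text
time_s: 7.05
eef_pos: [0.5564, 0.079, 0.3085]
orientation: [[1.0, 0.0, 0.001], [0.0, -1.0, 0.0], [0.001, -0.0, -1.0]]
contact_force: [0.1, -1.1, 1.6]
gripper_width: 0.0001
grasp_force: 0.7
```

```bash
python3 look.py 4
```

```text
7.05 [0.55636567 0.07897902 0.30849709] [ 0.06306521 -1.13790002  1.62675698]
pad px engaged/thrown [[309.70847973 295.71745316]
 [306.60231225 306.12662475]]
red 122 307.327868852459 306.08196721311475
```

View pics/l4.png

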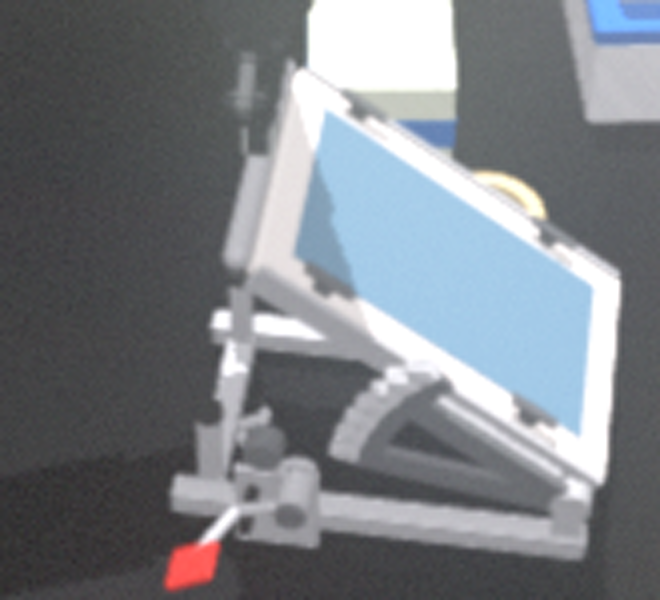

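The board is moving freely: its top corner went from crop (297,55) to (290,70) with about 2 N of push. I continue along the arc.

>>> {"method": "apply_moves", "body": {
  "increments": [-0.2,0,0.5,0,1,-0.3,0,0.5,0,1,-0.3,0,0.5,0,1,-0.3,0,0.5,0,1,-0.3,0,0.5,0,1,-0.3,0,0.5,0,1,-0.3,0,0.5,0,1,-0.3,0,0.5,0,1,-0.3,0,0.5,0,1,-0.2,0,0.5,0,1]
}}

```text
time_s: 8.1
eef_pos: [0.5282, 0.0791, 0.2578]
orientation: [[1.0, 0.0, -0.0], [0.0, -1.0, -0.0], [-0.0, 0.0, -1.0]]
contact_force: [-3.1, -0.2, 2.8]
gripper_width: 0.0001
grasp_force: 1.4
```

>>> {"method": "apply_moves", "body": {
  "increments": [-0.2,0,0.5,0,1,-0.2,0,0.5,0,1,-0.2,0,0.5,0,1,-0.2,0,0.5,0,1,-0.2,0,0.5,0,1,-0.2,0,0.5,0,1,-0.2,0,0.5,0,1,-0.1,0,0.5,0,1,-0.2,0,0.5,0,1,-0.1,0,0.5,0,1]
}}

```text
time_s: 9.1
eef_pos: [0.5104, 0.0791, 0.2079]
orientation: [[1.0, 0.0, 0.0], [0.0, -1.0, 0.0], [0.0, -0.0, -1.0]]
contact_force: [-1.2, 0.2, 1.6]
gripper_width: 0.0001
grasp_force: 0.8
```

>>> {"method": "apply_moves", "body": {
  "increments": [-0.2,0,0.5,0,1,-0.2,0,0.5,0,1,-0.2,0,0.5,0,1,-0.1,0,0.5,0,1,-0.1,0,0.5,0,1,-0.1,0,0.5,0,1,-0.1,0,0.5,0,1,-0.1,0,0.5,0,1,-0.1,0,0.5,0,1,0,0,0.5,0,1]
}}

```text
time_s: 10.1
eef_pos: [0.4983, 0.079, 0.1579]
orientation: [[1.0, 0.001, -0.0], [0.001, -1.0, -0.0], [-0.0, 0.0, -1.0]]
contact_force: [-0.7, -0.2, 1.8]
gripper_width: -0.0001
grasp_force: 0.6
```

>>> {"method": "apply_moves", "body": {
  "increments": [0,0,0.4,0,1,0,0,0.4,0,1,0,0,0.3,0,1,0,0,0.3,0,1,0,0,0.2,0,1,0,0,0.1,0,1,0,0,0.1,0,1]
}}

```text
time_s: 10.8
eef_pos: [0.4986, 0.0791, 0.1403]
orientation: [[1.0, 0.0, 0.0], [0.0, -1.0, 0.0], [0.0, -0.0, -1.0]]
contact_force: [-0.4, 0.0, 0.8]
gripper_width: -0.0001
grasp_force: 0.5
```

Now I inch down until the force shows it on the stops.

>>> {"method": "apply_moves", "body": {
  "increments": [0,0,0.1,0,1,0,0,0.1,0,1,0,0,0.1,0,1,0,0,0.1,0,1,0,0,0,0,1]
}}

```text
time_s: 11.3
eef_pos: [0.4985, 0.0791, 0.1362]
orientation: [[1.0, 0.0, 0.0], [0.0, -1.0, 0.0], [0.0, -0.0, -1.0]]
contact_force: [-0.0, 0.1, 0.0]
gripper_width: -0.0001
grasp_force: 0.0
```

>>> {"method": "apply_moves", "body": {
  "increments": [0,0,0.1,0,1,0,0,0.1,0,1,0,0,0.1,0,1]
}}

```text
time_s: 11.6
eef_pos: [0.4987, 0.0791, 0.1356]
orientation: [[1.0, 0.001, 0.002], [0.001, -1.0, -0.0], [0.002, 0.0, -1.0]]
contact_force: [-9.3, 0.6, 21.2]
gripper_width: -0.0001
grasp_force: 11.0
```

The force rose to 21 N at z 0.1356, so the board is on its stops. Backing off upward and checking.

>>> {"method": "apply_moves", "body": {
  "increments": [0,0,-0.3,0,1,0,0,-0.5,0,1,0,0,-1.5,0,1,0,0,-3,0,1,0,0,-3,0,1,-1.5,0,-2,0,1,-3,0,0,0,1,-3,0,0,0,1,-3,0,0,0,1,0,0,0,0,1]
}}

```text
time_s: 12.6
eef_pos: [0.3911, 0.0787, 0.2368]
orientation: [[1.0, 0.001, 0.001], [0.001, -1.0, 0.001], [0.001, -0.001, -1.0]]
contact_force: [1.2, -0.6, 1.1]
gripper_width: -0.0002
grasp_force: 0.0
```

```bash
python3 look.py 5; python3 - <<'E'
from h import *
x=np.load("x.npy");x[3]=0;s=load("scene","5")
print("flat corners crop px",((proj(s,pts(x)[:4])-[260,165])*4).round())
E
```

```text
12.6 [0.39109845 0.07869467 0.23680338] [ 1.18430587 -0.56397126  1.14914696]
pad px engaged/thrown [[309.70847973 295.71745316]
 [306.60231225 306.12662475]]
red 111 307.36036036036035 306.06306306306305
flat corners crop px [[200. 237.]
 [151. 423.]
 [602. 267.]
 [584. 472.]]
```

View pics/l5.png

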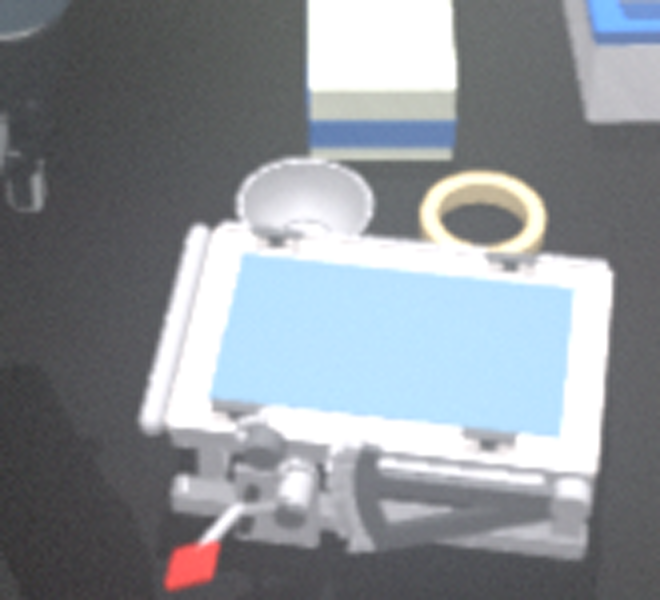

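The board lies flat, with the rail ends at crop (200,230)/(151,425) as predicted for zero tilt. The pawl is still thrown (pad at crop (192,565)), the other objects are undisturbed, and the arm is clear. Handing in.

```bash
python3 -c "
from cell import bot
print(bot.finish_job())"
```

```text
the job is handed in; nothing more can be done
None
```

I tipped the pawl over first and it stayed clear of the teeth; I then eased the board down until it lay flat on its stops, kept the arm clear of the other objects, and handed the job in at about 13 s; no verdict came back.

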